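# Release a tin from the checkout dispenser and stop it on the scan glass

## Task

With one finger press down the release key of the dispenser lane that holds the round tin, and with the other finger stop the tin as the spring pushes it out, so that it stays standing with its whole base on that lane's dark scan glass instead of sliding off the front. Finish while holding it like that: one finger still keeping the key down, the other finger against the tin. Do not lift or tip the tin, and leave the carton in the other lane and everything else on the counter where they are.

Things in the scene. Friction and masses are not known exactly. Their poses are not given: they have to be found in the camera images.
- dispenser: Fixed grey two-lane dispenser, 250 mm long (x), 226 mm wide (y), base 30 mm high, ending at x = -0.115 (front) and 0.135. Origin on the counter below the front faces of the waiting packs, midway between the lanes; x points to its back, y to its left lane, z up. Packs wait at x > 0 between walls 66 mm above the counter (back wall 86 mm) and come out towards -x over the glass.
- key_left (a joint): Travel of the left key in m: 0 = up, 0.012 = fully down at its firm stop; it springs back when let go. Its steel catch bar, 8 mm high across the left lane at dispenser x = -0.006 to 0, goes down with it and clears the pack at about 0.008. Fully down takes about 5 N, and up to 4 N more until the pack has left.
- key_left_top (a point): Centre of the top face of the left release key, a grey plastic paddle outside the left lane, 100 mm long (dispenser x) by 40 mm wide (y), going straight down. This point is at dispenser x = -0.06, y = +0.087, 56 mm above the counter when up, 44 mm when fully down (then 14 mm above the glass and above the rails).
- glass_left (a point): Centre of the top face of the dark scan glass of the left lane, in front of the waiting pack: 76 mm long (dispenser x from -0.096 to -0.020), 44 mm wide, 30 mm above the counter, at dispenser y = +0.032. The lane is 47 mm wide between rails that stand 8 mm above the glass; its front end has no stop.
- key_right (a joint): Travel of the right key in m: 0 = up, 0.012 = fully down at its firm stop; it springs back when let go. Its steel catch bar, 8 mm high across the right lane at dispenser x = -0.006 to 0, goes down with it and clears the pack at about 0.008. Fully down takes about 5 N, and up to 4 N more until the pack has left.
- key_right_top (a point): Centre of the top face of the right release key, a grey plastic paddle outside the right lane, 100 mm long (dispenser x) by 40 mm wide (y), going straight down. This point is at dispenser x = -0.06, y = -0.087, 56 mm above the counter when up, 44 mm when fully down (then 14 mm above the glass and above the rails).
- glass_right (a point): Centre of the top face of the dark scan glass of the right lane, in front of the waiting pack: 76 mm long (dispenser x from -0.096 to -0.020), 44 mm wide, 30 mm above the counter, at dispenser y = -0.032. The lane is 47 mm wide between rails that stand 8 mm above the glass; its front end has no stop.
- tin_center (a point): Centre (half-way up) of the round metal tin, 42 mm diameter, 45 mm high, 0.1 to 0.21 kg, standing upright (z up). It waits in the left or the right lane, at dispenser x = 0.0215, y = +-0.032, its centre 52.5 mm above the counter. It stands wholly on the glass when its centre is at dispenser x between -0.075 and -0.041.
- tin: The same tin; origin at the centre of its underside. Once its key is down, a damped spring pusher behind it drives it towards dispenser -x at 0.05 to 0.1 m/s with 3 to 5 N, on and on over the front end unless something stands in its way. Two fingertips level with each other, at the height of the pressed key's top, can hold the key and stand in the lane before the tin.
- carton: Rectangular cardboard carton 42 x 38 x 58 mm waiting in the other lane; origin at the centre of its underside. Leave it behind its catch.
- tall_bottle: Bystander, to be left where it stands; origin at the centre of its underside. Amber juice bottle, 62 mm diameter, 190 mm high, to the left of the dispenser.
- short_bottle: Bystander, to be left where it stands; origin at the centre of its underside. Amber juice bottle, 58 mm diameter, 150 mm high, to the right of the dispenser.
- jar_lid: Bystander, to be left where it stands; origin at the centre of its underside. White plastic lid, 84 mm diameter, 10 mm high, lying flat.
- mouse: Bystander, to be left where it stands; origin at the centre of its underside. Black computer mouse, 105 x 60 x 33 mm.
- sweets_tub: Bystander, to be left where it stands; origin at the centre of its underside. Clear empty open tub, 84 mm diameter, 85 mm high, to the left of the dispenser.
- bar_pack: Bystander, to be left where it stands; origin at the centre of its underside. Flat green pack, 110 x 50 x 35 mm.
- calculator: Bystander, to be left where it stands; origin at the centre of its underside. Black desk calculator, 90 x 130 x 16 mm, in front of the dispenser.
Mind the look-alikes: they are no part of the job. What is shaped like the tin but blue or orange is not meant.

How it is judged (in metres and radians):
On the way, in this order (a step that is already met when the one before it is completed fails the run):
1. a finger presses the release key of the tin's lane down (((y of tin_center in the frame of dispenser above 0 m and value of joint key_left above 0.008 m and contact force between the fingers and key_left above 0.3 N) or (y of tin_center in the frame of dispenser below 0 m and value of joint key_right above 0.008 m and contact force between the fingers and key_right above 0.3 N))), for 0.05 s.
2. the tin is stopped on the glass by a finger while the key is kept down (x of tin_center in the frame of dispenser between -0.077 and -0.039 m and z of tin_center in the frame of dispenser between 0.047 and 0.058 m and angle between tin_center's own z axis and vertical below 0.12 rad and linear speed of tin below 0.01 m/s and contact force between the fingers and tin above 0.3 N and ((y of tin_center in the frame of dispenser above 0 m and value of joint key_left above 0.008 m and contact force between the fingers and key_left above 0.3 N) or (y of tin_center in the frame of dispenser below 0 m and value of joint key_right above 0.008 m and contact force between the fingers and key_right above 0.3 N))), for 0.3 s.
At the end, for the whole second after the job is handed in: The round tin stands upright (within 0.12 rad) and still with its whole base on the scan glass of its lane (2 mm allowance at the ends), a finger touching it (over 0.3 N), and its release key is kept down at least 8 mm by a finger; the carton has moved less than 10 mm (all of step 2 and distance of carton from where it was at the start of the episode below 0.01 m); the arm keeps its last pose, push and grip.
It fails at once if the tin slides off the front end of the glass (centre past dispenser x = -0.1) (x of tin_center in the frame of dispenser below -0.1 m).
It fails at once if the tin is lifted more than 10 mm off the lane (z of tin_center in the frame of dispenser above 0.0625 m).
It fails at once if the tin is tipped by more than 0.4 rad (angle between tin_center's own z axis and vertical above 0.4 rad).
It fails at once if the carton is let out or moved by 15 mm (distance of carton from where it was at the start of the episode above 0.015 m).
It fails at once if a bystander is moved by more than 30 mm (distance of any of tall_bottle, short_bottle, jar_lid, mouse, sweets_tub, bar_pack, calculator from where it was at the start of the episode above 0.03 m).
It also fails if it takes over 27 s, if anything falls off the work surface, if the arm or the gripper's body presses on something with over 40 N, if the wrist force passes 120 N, or if a joint passes its speed limit or range.

## Robot

A 7-joint arm with a two-finger parallel gripper is mounted at the origin on the work surface. World frame = base frame: x ahead of the robot, y to its left, z up, the work surface at z = 0. Lengths are in mm, angles in rad, forces in N, time in s.
With the tool pointing down it reaches from about 400 to 850 mm from the base axis. Payload 10.4 kg.
Tool frame: the origin (TCP) lies midway between the tips of the shut fingers; the grasp point (between the pads) lies 19 mm behind it; z points along the fingers, y is the direction in which the jaws open and shut (so a half turn about z gives the same grasp; the last joint's range is limited). The gripper opens to 87 mm and grips with 3 to 60 N. Pads are 19 mm wide; open, the fingers measure 117 mm over their backs; the gripper's body (75 mm by 190 mm) begins 51 mm behind the grasp point.
Start: joints at [-0.023, 0.332, -0.065, 1.46, 0.022, 1.35, -0.088], TCP at [625.022, 0.018, 222.576] pointing down, gripper open.
Joint ranges: [-2.6, 2.6], [-0.5, 2.12], [-1.47, 1.34], [0.16, 2.42], [-1.27, 4.41], [0.06, 2.06], [-2.6, 2.6]. Speed limits (rad/s): [2.22, 2.22, 2.79, 2.79, 3.14, 3.14, 3.14].

## Interface

Orientations are given as a unit quaternion [x, y, z, w].
In Python, from station import robot, eoat, optics, workorder gives the robot as it stands. The module is installed in compiled form; this text tells all that it offers. Calls block until the motion is done:
- robot.move_ptp(position, orientation): joint-space move of the TCP to a pose.
- robot.move_straight(position, attitude=None, rate=150): straight line of the TCP; attitude=None keeps the orientation; rate is the mean speed in mm/s.
- robot.set_joints(angles): joint-space move.
- eoat.gripper_to(opening, f_grip=None): finger opening in mm; f_grip is the grip in N (None keeps the last); returns when the fingers have stopped.
- robot.wait(seconds).
- robot.inverse_kinematics(position, orientation): joint angles nearest the present ones, or None.
- optics.grab_frame(name): name is "scene" or "side" or "wrist"; returns a dict with "image" (384x512x3 uint8, red, green, blue), "fx", "fy", "cx", "cy" (pixels), "origin" and "orientation" of the camera in the world. Camera axes: x right, y up, looking along -z (the intrinsics and any distortion apply to the point x, -y, -z); pixel columns grow to the right and rows downward; lengths in mm; the calibration is good to about 2 mm. The wrist camera is an equidistant fisheye: a pixel r from the principal point sees the ray r / f radians off the axis. A picture is of the moment at which its call begins. There is no depth.
A pose or a line that the arm cannot do raises robot.IKError and nothing moves.
- workorder.finish_job(): hands the job in, once; it reports no verdict.
Readings, each from a call of its own:
- robot.current_clock(): time.
- robot.current_qpos(): joint angles.
- robot.current_joint_velocities(): joint speeds.
- robot.current_tau(): joint torques, N m.
- robot.current_tcp_pos(): TCP position.
- robot.current_tool_rot(): TCP orientation.
- robot.current_ft_force(): force on the tool from outside, world axes, zero at the start.
- robot.current_moment(): the same for the moment, N m.
- robot.current_width(): finger opening in mm.
Only numpy, scipy, OpenCV 4.12 (cv2) and the standard library are available. Lean on these libraries where they do the work, as an engineer would, in place of code of your own. Each camera call takes 0.05 s, during which the arm holds its last target.

## Working session

There is one attempt and no reset: what is moved stays moved. The work goes in short steps, each a Python script; the robot and the scene stay as the last script left them, time stands still between calls to the robot, and variables do not carry over. Pictures are saved under pics/ and viewed, and the job is handed in when it is done.

```bash
mkdir -p pics
python3 - <<'E'
from station import robot, optics
import cv2,pickle
d={}
for n in ("scene","side","wrist"):
    f=optics.grab_frame(n); d[n]=f
    cv2.imwrite(f"pics/{n}0.png",cv2.cvtColor(f["image"],cv2.COLOR_RGB2BGR))
    print(n,{k:v for k,v in f.items() if k!="image"})
pickle.dump(d,open("f0.pkl","wb"))
print(robot.current_clock(),robot.current_tool_rot(),robot.current_tcp_pos())
E
```

```text
scene {'fx': 471.6049458312521, 'fy': 471.6049458312521, 'cx': 248.7006352121377, 'cy': 194.76053170629817, 'origin': array([1390.0668425 ,  205.09995873,  662.62227304]), 'orientation': array([0.2970662 , 0.35961604, 0.67627426, 0.57015884])}
side {'fx': 372.58495147253666, 'fy': 372.58495147253666, 'cx': 256.89998318211076, 'cy': 188.56484887164902, 'origin': array([ 484.29452494, -766.96280914,  546.81289392]), 'orientation': array([ 0.50422979, -0.02515234, -0.06158462,  0.86100349])}
wrist {'fx': 297.3186396354542, 'fy': 297.3186396354542, 'cx': 257.3939109431894, 'cy': 189.66518008778183, 'origin': array([622.64107991,  79.02151385, 384.47276334]), 'orientation': array([-1.46844612e-01,  7.99392527e-04,  4.48525173e-04,  9.89159148e-01])}
0.15 [ 7.07084265e-01  7.07129100e-01 -3.95104040e-04 -3.50474367e-04] [6.24717671e+02 1.44862359e-02 2.21965390e+02]
```

View pics/scene0.png

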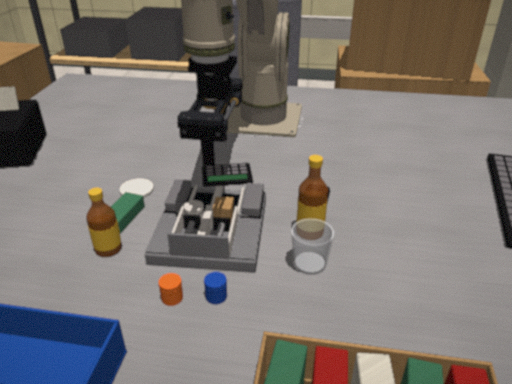

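View pics/side0.png

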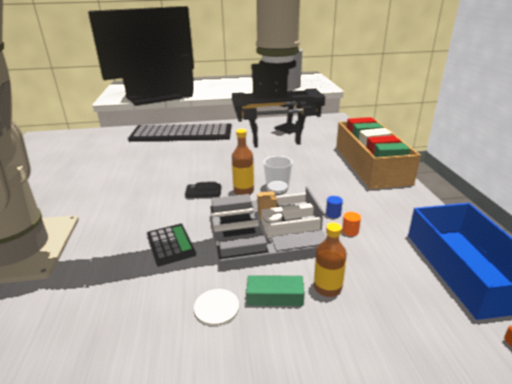

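View pics/wrist0.png

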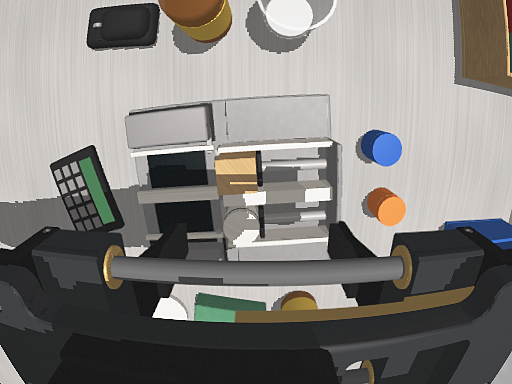

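The front of the dispenser faces the robot. The carton (tan, wrist ~(237,170)) is in the left lane and the tin (grey, ~(241,225)) is in the right lane. I'll enlarge the crops to measure the pose.

Run:
```python
import cv2
a=cv2.imread("pics/wrist0.png")[85:275,115:355]; cv2.imwrite("pics/w0c.png",cv2.resize(a,None,fx=3.3,fy=3.1,interpolation=cv2.INTER_CUBIC))
a=cv2.imread("pics/side0.png")[170:280,190:350]; cv2.imwrite("pics/s0c.png",cv2.resize(a,None,fx=5,fy=5,interpolation=cv2.INTER_CUBIC))
a=cv2.imread("pics/scene0.png")[150:280,140:280]; cv2.imwrite("pics/c0c.png",cv2.resize(a,None,fx=4.6,fy=4.6,interpolation=cv2.INTER_CUBIC))
```

```text
(no output)
```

View pics/w0c.png

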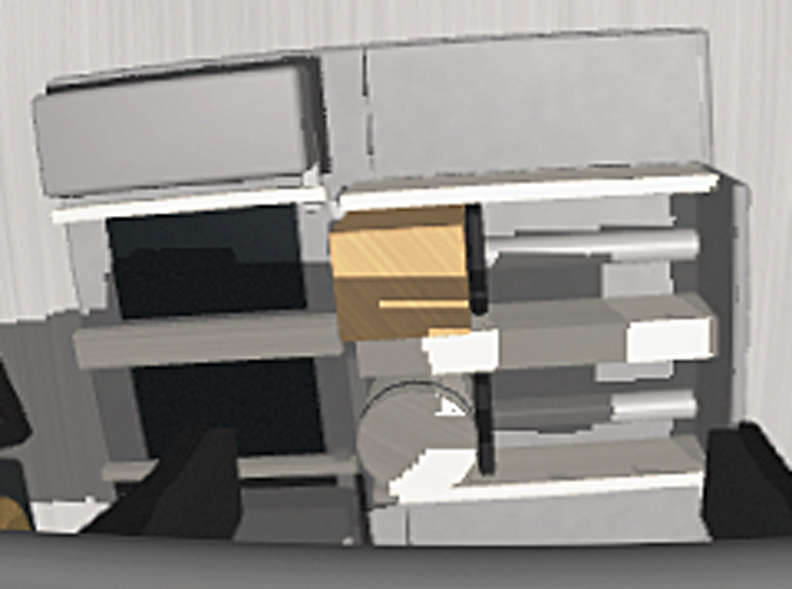

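View pics/s0c.png

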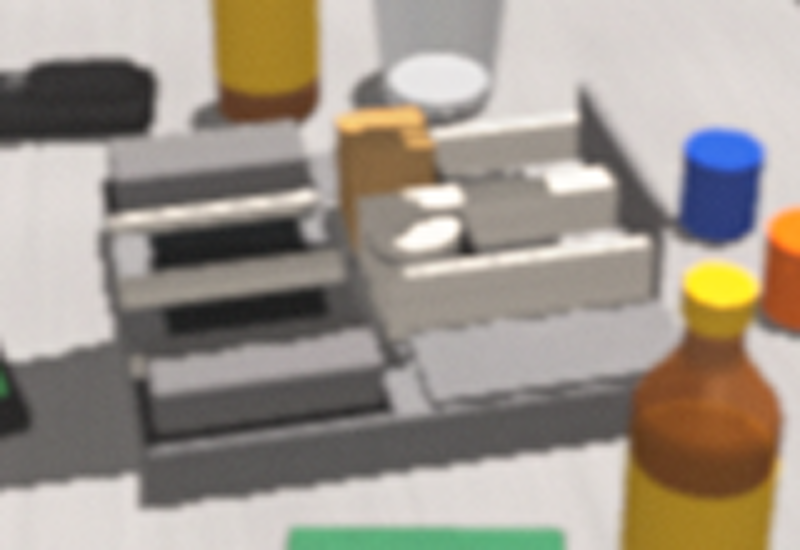

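View pics/c0c.png

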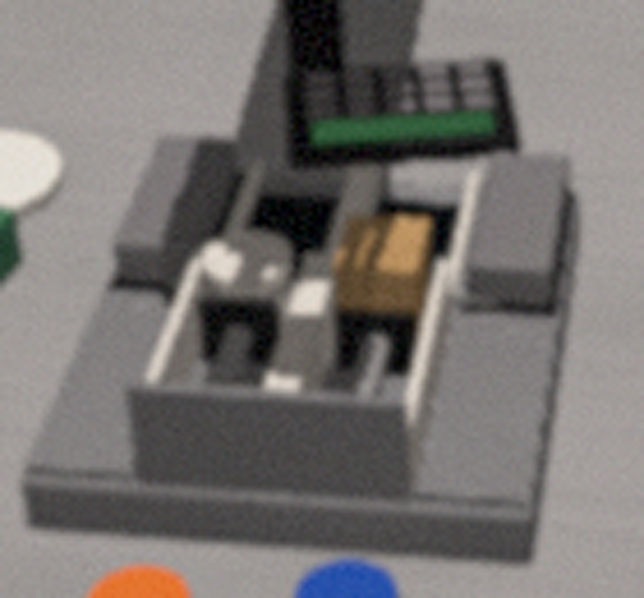

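```bash
cat > fit.py <<'E'
import numpy as np,pickle
from scipy.spatial.transform import Rotation as R
from scipy.optimize import least_squares
d=pickle.load(open("f0.pkl","rb"))
def proj(n,P,f=None):
    f=f or d[n]
    c=R.from_quat(f["orientation"]).inv().apply(np.atleast_2d(P)-f["origin"])
    x,y,z=c[:,0],-c[:,1],-c[:,2]
    if n=="wrist":
        r=np.hypot(x,y);k=np.arctan2(r,z)/r
        u,v=x*k,y*k
    else:u,v=x/z,y/z
    return np.c_[f["fx"]*u+f["cx"],f["fy"]*v+f["cy"]]
pts={"wrist":((3.3,3.1),(115,85),[
 ((36,95),(-110,107,56)),((300,63),(-10,107,56)),((307,172),(-10,67,56)),((45,195),(-110,67,56)),
 ((305,303),(-20,10,30)),((120,320),(-96,10,30)),((325,455),(-20,-54,30)),((417,437),(21.5,-32,75)),((707,32),(135,113,30))]),
"side":((5,5),(190,170),[((142,505),(-115,-113,0)),((152,405),(-110,-107,56)),((387,370),(-10,-107,56)),((375,330),(-10,-67,56)),((140,368),(-110,-67,56))]),
"scene":((4.6,4.6),(140,150),[((530,558),(135,113,0)),((540,518),(135,113,30)),((27,487),(135,-113,30)),((30,527),(135,-113,0)),((555,270),(-10,107,56)),((465,263),(-10,67,56))])}
def world(p,D): return R.from_euler("z",p[2]).apply(np.atleast_2d(D))+[p[0],p[1],0]
if __name__=="__main__":
    def res(p,full=False,only=None):
        o=[]
        for n,(s,off,l) in pts.items():
            if only and n!=only: continue
            px=(np.array([a for a,_ in l])+.5)/s-.5+off
            o.append(proj(n,world(p,[b for _,b in l]))-px)
        return o if full else np.concatenate(o).ravel()
    for only in (None,"wrist","side","scene"):
        s=least_squares(res,[600,0,0],loss="soft_l1",x_scale=[10,10,.1],args=(False,only))
        print(only,s.x)
        if not only:
            for o in res(s.x,True): print(o.round(1).tolist())
E
python3 fit.py
```

```text
None [ 5.80976005e+02 -2.90418381e+01  6.59273329e-02]
[[-2.8, -0.2], [-1.0, -0.3], [0.1, -0.0], [-1.3, 0.7], [0.9, 0.9], [0.5, -0.7], [0.6, -1.4], [0.9, 1.5], [0.7, -2.4]]
[[1.0, 1.0], [-0.7, -1.7], [-1.1, -1.2], [-2.6, -4.0], [-0.3, -5.6]]
[[0.3, 1.9], [-1.9, -0.5], [-2.2, -1.4], [-0.9, 1.0], [-1.4, -0.6], [-0.0, -0.1]]
wrist [ 5.80536255e+02 -2.97192140e+01  5.53107701e-02]
side [ 5.87242580e+02 -4.02829164e+01  9.44288352e-03]
scene [ 5.80827324e+02 -2.69990253e+01  6.86360706e-02]
```

```bash
cat > ov.py <<'E'
import cv2,numpy as np,sys
from fit import *
def box(x0,x1,y0,y1,z): return [(x0,y0,z),(x1,y0,z),(x1,y1,z),(x0,y1,z)]
def overlay(p,tag,frames=None,crops={"wrist":(115,85,240,190,3.3),"side":(190,165,160,115,5),"scene":(140,150,140,130,4.6)}):
    for n,(x,y,w,h,s) in crops.items():
        f=(frames or d)[n]
        im=cv2.cvtColor(f["image"],cv2.COLOR_RGB2BGR)[y:y+h,x:x+w]; im=cv2.resize(im,None,fx=s,fy=s,interpolation=cv2.INTER_CUBIC)
        for b in [box(-115,135,-113,113,0),box(-115,135,-113,113,30),box(-110,-10,67,107,56),box(-110,-10,-107,-67,56),box(-96,-20,10,54,30),box(-96,-20,-54,-10,30),
            [(21.5+21*np.cos(t),-32+21*np.sin(t),75) for t in np.linspace(0,6.28,40)]]:
            q=((proj(n,world(p,b),f)-[x,y]+.5)*s-.5)
            cv2.polylines(im,[np.round(q).astype(int)],True,(0,0,255),1)
        cv2.imwrite(f"pics/ov_{tag}_{n}.png",im)
if __name__=="__main__": overlay([float(a) for a in sys.argv[2:5]],sys.argv[1])
E
python3 ov.py a 581 -29 .066
```

```text
(no output)
```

View pics/ov_a_wrist.png

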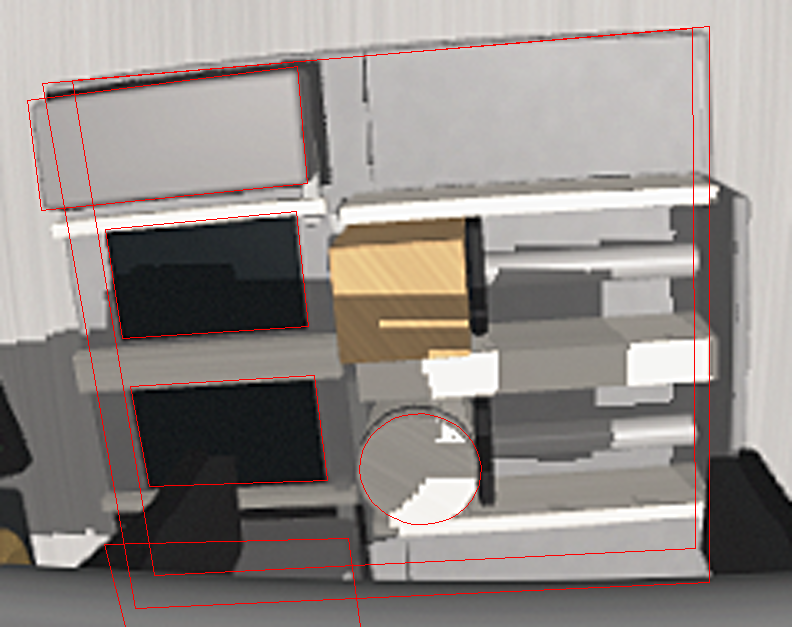

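View pics/ov_a_side.png

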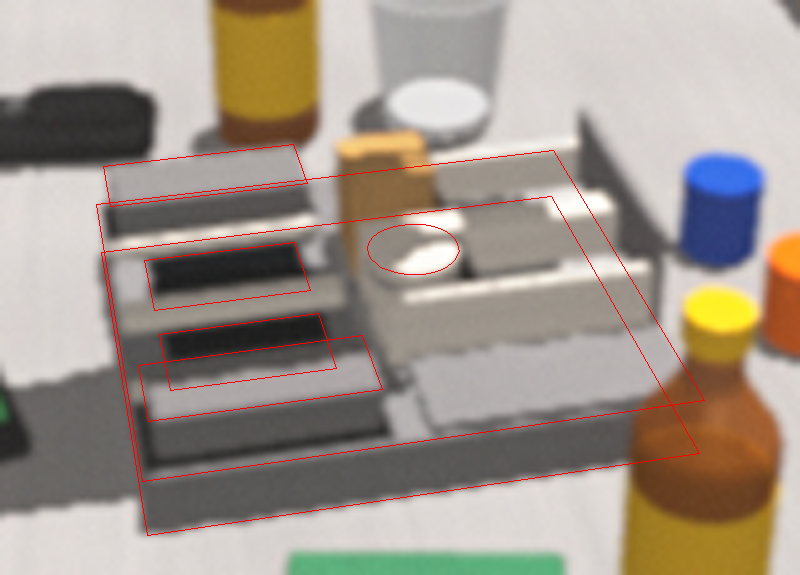

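View pics/ov_a_scene.png

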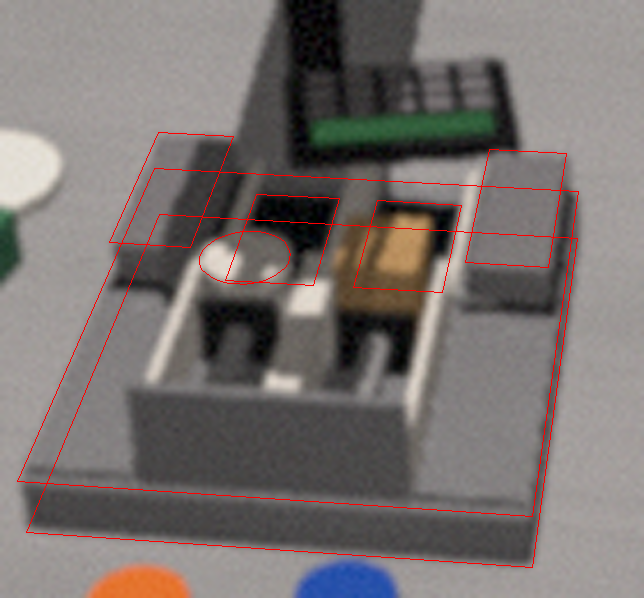

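```bash
cat >> fit.py <<'E'
def ray(n,u,v,z,f=None):
    f=f or d[n]; x=(u-f["cx"])/f["fx"];y=(v-f["cy"])/f["fy"]
    if n=="wrist":
        r=np.hypot(x,y); q=np.array([x/r*np.sin(r),y/r*np.sin(r),np.cos(r)])
    else: q=np.array([x,y,1])
    w=R.from_quat(f["orientation"]).apply([q[0],-q[1],-q[2]])
    return f["origin"]+w*(z-f["origin"][2])/w[2]
E
python3 - <<'E'
from fit import *
from station import robot
print("bottle side base",ray("side",329,290,0),"cap top side",ray("side",333,227,150),"scene cap",ray("scene",95,192,150), "scene base",ray("scene",107,250,0))
print("tall cap",ray("scene",316,159,190),ray("side",241,132,190))
p=[580.3,-29.5,.057]
for X in(-88.5,-80):
  t=world(p,[X,-59.5,0])[0];print(t)
  for a in (np.pi/2,-np.pi/2):
    q=(R.from_euler("z",p[2]+a)*R.from_quat([.7071068,.7071068,0,0]))
    print(a,"toolx",q.apply([1,0,0]).round(3),"tooly",q.apply([0,1,0]).round(3),q.as_quat())
    for z in (42,160): print(robot.inverse_kinematics([t[0],t[1],z],q.as_quat()))
E
```

```text
bottle side base [ 690.16222391 -237.42310718    0.        ] cap top side [ 687.83250815 -231.21738201  150.        ] scene cap [ 692.27737659 -226.41497703  150.        ] scene base [ 691.78018729 -230.14013468    0.        ]
tall cap [565.03068816 191.93384933 190.        ] [559.59448078 176.42109511 190.        ]
[495.33339313 -93.94513726   0.        ]
1.5707963267948966 toolx [-0.998 -0.057  0.   ] tooly [-0.057  0.998  0.   ] [-0.02849614  0.9995939   0.          0.        ]
[ 0.29392612  0.26669195 -0.21931463  1.95930299  0.07196782  0.92294496
  1.66644877]
[ 0.28207857  0.12422768 -0.19832258  1.84925219  0.02651012  1.17064969
  1.70271219]
-1.5707963267948966 toolx [0.998 0.057 0.   ] tooly [ 0.057 -0.998  0.   ] [0.9995939  0.02849614 0.         0.        ]
[-0.03636081  0.25423652  0.1482804   1.97701675 -0.04695189  0.91354579
 -1.37787871]
[-0.03810409  0.11006403  0.14413562  1.86580549 -0.01715874  1.1669086
 -1.40188115]
[503.81958862 -93.46089958   0.        ]
1.5707963267948966 toolx [-0.998 -0.057  0.   ] tooly [-0.057  0.998  0.   ] [-0.02849614  0.9995939   0.          0.        ]
[ 0.29276897  0.2828854  -0.22267063  1.93852658  0.07707334  0.92823766
  1.66022713]
[ 0.28187823  0.14222139 -0.2030373   1.82918534  0.03100427  1.17324092
  1.69662509]
-1.5707963267948966 toolx [0.998 0.057 0.   ] tooly [ 0.057 -0.998  0.   ] [0.9995939  0.02849614 0.         0.        ]
[-0.0394633   0.27040225  0.15008146  1.9564806  -0.05028967  0.91821616
 -1.37800031]
[-0.04163013  0.12805933  0.14675028  1.84608457 -0.02029252  1.16888457
 -1.40192193]
```

Run:
```python
from fit import *; import cv2
from station import robot,eoat,optics
p=[580.3,-29.5,.057]
t=world(p,[-86,-59.5,0])[0]
robot.move_ptp([t[0],t[1],150],[0.9995939,0.02849614,0,0])
eoat.gripper_to(40,20)
fr={n:optics.grab_frame(n) for n in("wrist","side","scene")}
pickle.dump(fr,open("f1.pkl","wb"))
cv2.imwrite("pics/wrist1.png",cv2.cvtColor(fr["wrist"]["image"],cv2.COLOR_RGB2BGR))
import ov; ov.overlay(p,"b",fr,{"wrist":(0,0,512,384,1.56)})
print(robot.current_clock(),robot.current_tcp_pos(),robot.current_width(),robot.current_ft_force())
```

```text
2.5167 [497.82014484 -93.79845135 150.01664853] 39.858023015386344 [ 0.62651266 -0.26815049 -0.27224061]
```

View pics/ov_b_wrist.png

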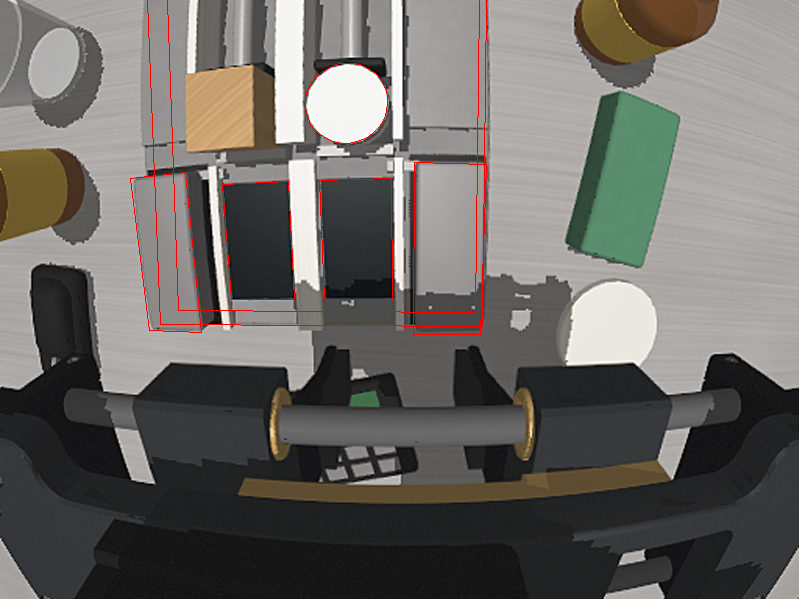

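The overlay matches the keys, glass and tin (tin top at (347,103)), so the pose is confirmed. Next I descend to just above the key.

Run:
```python
from fit import *; import cv2
from station import robot,eoat,optics
p=[580.3,-29.5,.057]
t=world(p,[-86,-59.5,0])[0]
robot.move_straight([t[0],t[1],61],rate=80)
for n in("wrist","side"):
  f=optics.grab_frame(n)
  cv2.imwrite(f"pics/{n}2.png",cv2.cvtColor(f["image"],cv2.COLOR_RGB2BGR))
a=cv2.imread("pics/side2.png")[160:290,170:330];b=cv2.imread("pics/wrist2.png")[:,80:420]
cv2.imwrite("pics/s2c.png",cv2.resize(a,None,fx=4.5,fy=4.5,interpolation=cv2.INTER_CUBIC))
print(robot.current_clock(),robot.current_tcp_pos(),robot.current_ft_force())
```

```text
3.875 [498.19609139 -93.84703933  61.49131929] [ 0.64168654 -0.21905195  0.18229611]
```

View pics/s2c.png

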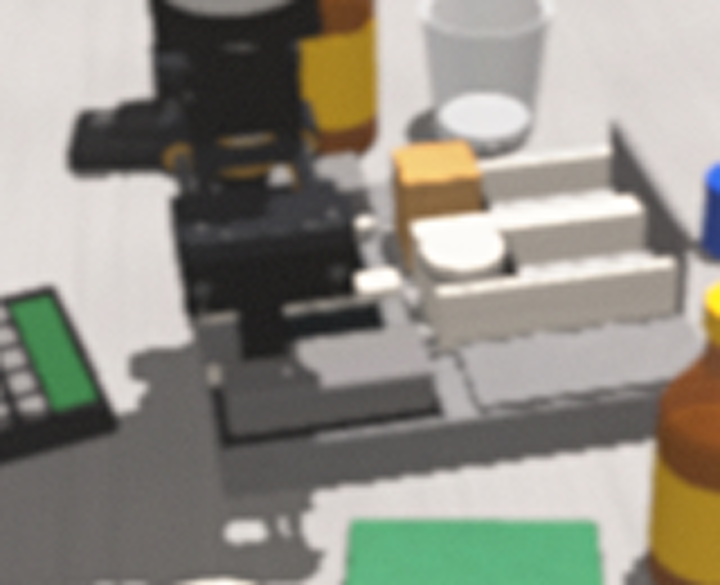

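View pics/wrist2.png

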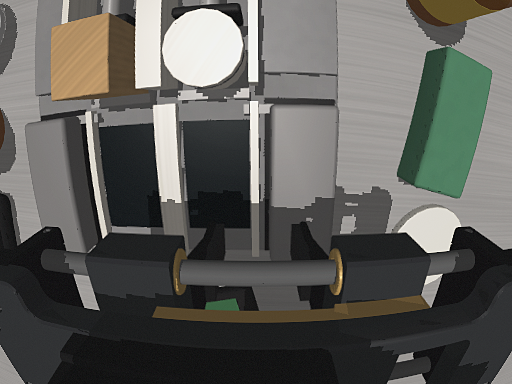

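The left finger is over the right glass and the right finger is over the right key (side view ~(228,236)). Now I press.

Run:
```python
from fit import *; import cv2
from station import robot,eoat,optics
p=[580.3,-29.5,.057]
t=world(p,[-86,-59.5,0])[0]
for z in (54,48,44,43,42.5,42,41.5,41):
    robot.move_straight([t[0],t[1],z],rate=30)
    F=robot.current_ft_force()
    print(z,round(robot.current_clock(),2),robot.current_tcp_pos().round(1),F.round(1))
    if F[2]>18: break
robot.wait(.8)
print(robot.current_clock(),robot.current_tcp_pos().round(1),robot.current_ft_force().round(1))
for n in("wrist","side"):
  f=optics.grab_frame(n)
  cv2.imwrite(f"pics/{n}3.png",cv2.cvtColor(f["image"],cv2.COLOR_RGB2BGR))
a=cv2.imread("pics/side3.png")[160:290,170:330]
cv2.imwrite("pics/s3c.png",cv2.resize(a,None,fx=4.5,fy=4.5,interpolation=cv2.INTER_CUBIC))
```

```text
54 4.26 [497.7 -93.8  53.8] [-0.1  0.6  0.7]
48 4.61 [497.7 -93.8  48. ] [-0.7  1.2  3.8]
44 4.89 [497.9 -93.9  44.3] [-2.7  1.4  5.9]
43 5.14 [498.  -93.9  44.1] [-6.5  1.1 16.2]
42.5 5.39 [498.  -94.   43.9] [-9.4  0.4 22. ]
6.1917 [498.  -94.   43.9] [-10.2   1.5  21.6]
```

View pics/s3c.png

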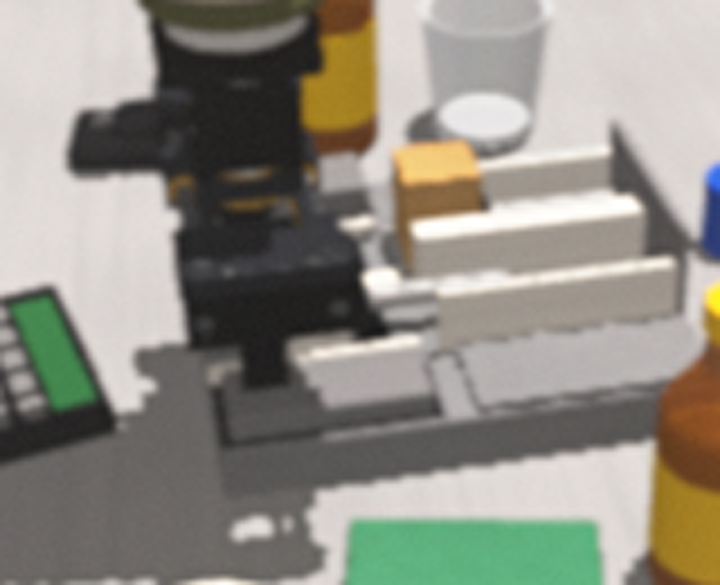

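View pics/wrist3.png

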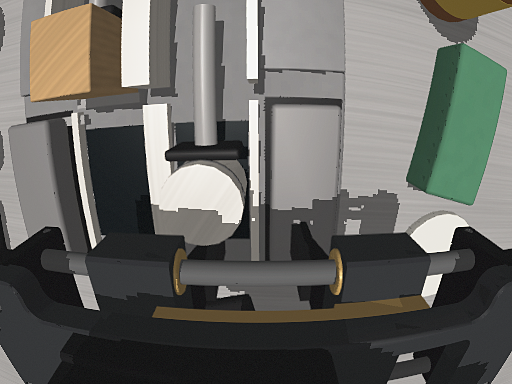

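The tin (wrist ~(203,203)) has come out and rests against the lane finger. I'll measure where it stands.

Run:
```python
from fit import *; import cv2
from station import robot,optics
p=[580.3,-29.5,.057]
fr={"wrist":optics.grab_frame("wrist")};f=fr["wrist"]; print(robot.current_clock(),robot.current_ft_force().round(1))
w=ray("wrist",203,203,75,f); print(w, R.from_euler("z",-p[2]).apply(w-[p[0],p[1],0]))
im=cv2.resize(cv2.cvtColor(f["image"],cv2.COLOR_RGB2BGR)[90:270,100:350],None,fx=3.2,fy=3.2,interpolation=cv2.INTER_CUBIC)
for X,c in((-56,(0,0,255)),(-60,(0,200,0)),(-52,(255,0,0))):
  b=[(X+21*np.cos(t),-32+21*np.sin(t),75) for t in np.linspace(0,6.28,40)]
  cv2.polylines(im,[np.int32((proj("wrist",world(p,b),f)-[100,90]+.5)*3.2)],True,c,1)
cv2.imwrite("pics/w4.png",im)
```

```text
6.3417 [-8.4  1.2 21.1]
[527.5318431  -67.23229799  75.        ] [-54.83203479 -34.66486198  75.        ]
```

View pics/w4.png

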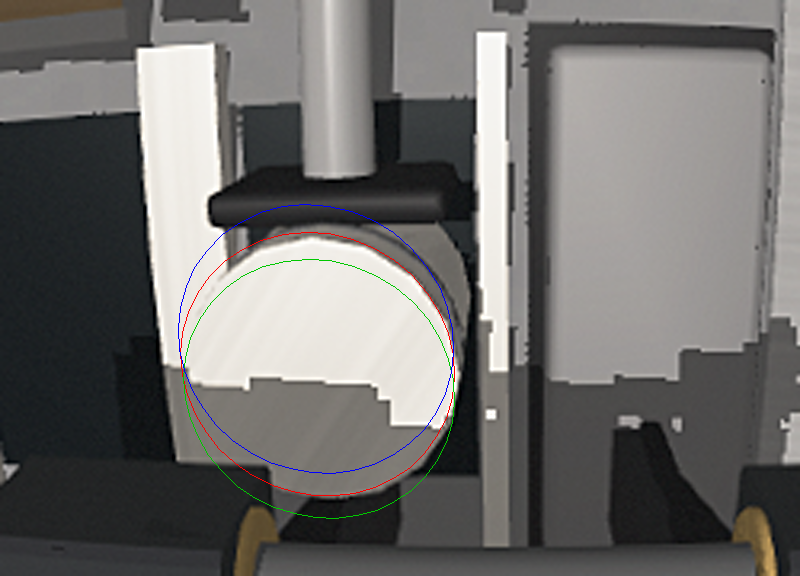

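The tin stands upright at dispenser x ≈ -56 mm, with the pusher against it and the finger in front of it. The fingertips are at z = 43.9, so the key is fully down. I'm handing it in.

Run:
```python
from station import robot,workorder
robot.wait(.2);print(robot.current_clock(),robot.current_tcp_pos().round(1),robot.current_ft_force().round(1))
workorder.finish_job()
```

```text
6.5417 [498.  -93.9  43.9] [-9.4  0.5 21.4]
the job is handed in; nothing more can be done
```

The tin is stopped on the scan glass of the right lane, and I handed the job in at 6.5 s with both fingers still in place. The hand-in reports no verdict, so success rests on my own checks.

- **Lane:** The camera images showed the tin in the right lane and the carton in the left. I fitted the dispenser's pose from all three cameras, and a closer wrist picture matched it well.
- **Key:** One finger holds the right key down. The fingertips are at z = 43.9 mm, against 44 mm for a fully pressed key, with about 21 N of downward force.
- **Tin:** The other finger waited in the lane and stopped the tin. It stands upright with its centre at about x = -56 mm in the dispenser's frame; the allowed range is -75 to -41 mm.
- **Contact:** I have no direct reading of the force between finger and tin. The wrist force of about -9 N in x includes friction on the key. The pusher is tight against the tin and the pictures show no gap to the finger.
- **Surroundings:** The carton is still behind its catch, and nothing else visible in the last pictures had moved.

No check failed. In the first pose fit, the side camera taken alone disagreed with the other two by up to about 11 mm. I put that down to points I had misread in that picture.

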